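# Run the press-to-run mixer with the media bottle

## Robot

A 7-joint arm with a two-finger parallel gripper is mounted at the origin on a cart in front of the work surface, level with it; the furniture and walls round the work are solid. World frame = base frame: x ahead of the robot, y to its left, z up, the work surface at z = 0. Lengths are in m, angles in rad, forces in N, time in s.
With the tool pointing down it reaches from about 0.4 to 0.85 m from the base axis. Payload 10.4 kg.
Tool frame: the origin (TCP) lies at the centre of the arm's flange, where the gripper is bolted on; the fingertips stand 173 mm ahead of it and the grasp point (between the pads) lies 155 mm ahead of it; z points along the fingers, y is the line along which they close (so a half turn about z gives the same grasp; the last joint's range is limited). The gripper opens to 85 mm and grips with 20 to 120 N. Pads are 22 mm wide; open, the fingers measure 114 mm over their backs; the gripper's body (76 mm by 85 mm) begins 54 mm behind the grasp point. The pads swing forward as they close: fully open they stand 13 mm farther back than shut.
Start: joints at [-1.271, 0.332, -0.065, 1.46, 0.022, 1.35, -0.088], TCP at [0.198, 0.593, 0.405] pointing down, gripper open.
Joint ranges: [-2.6, 2.6], [-0.5, 2.12], [-1.47, 1.34], [0.16, 2.42], [-1.27, 4.41], [0.06, 2.06], [-2.6, 2.6]. Speed limits (rad/s): [2.22, 2.22, 2.79, 2.79, 3.14, 3.14, 3.14].

## Interface

Orientations are given as a unit quaternion [x, y, z, w].
In Python, from workcell import manip, viewer, finder gives the robot as it stands.
- The arm moves only by the tool arm_command, never from a script. Its argument "plan" is a list of rows, each an object with "dp": the shift along the tool's x, y, z in mm, a list of three; "spin": the turn about the tool's z in rad. A call has 1 to 5 rows; each row shifts and turns the commanded pose from where the row before left it, along the tool's axes as they then stand; what a row does not reach is not made up. A row lasts 1/10 s, in which the tool goes at most 50 mm and 8.59 degrees, less where a joint would pass 70% of its speed; a pose out of reach is approached as far as the arm can. A call is refused whole if a number of a shift passes 50 or a number of a turn 0.15, either way. A call with a gripper value outside its range is refused whole. "grip" is the closure, from -1 (fully open) to 1 (shut), set as the call begins (left out, the last holds). The fingers move at their own pace and stop on an object; "newtons" is the grip in N (left out, the last holds). Time passes only in rows, so rows that do not move let the fingers close. It gives the time, the measured TCP pose, the force, the opening and the grip force at its end, in the units of the state.
- manip.get_obs(): the state, without advancing time (a new reading comes with each control period).
- viewer.camera(name): name is "side" or "top" or "wrist"; returns the picture (400x640x3 uint8, blue, green, red); there is no depth.
- viewer.camera_params(name): a dict with "vertical_fov" (degrees; the focal length in pixels is half the picture's height over the tangent of half this angle, whatever the lens; pixels are square), "cx", "cy" (the principal point, pixels), "R" (3x3) and "t" (3): a world point X has camera coordinates R X + t; the wrist camera has in their place "T_tool_cam" (4x4, takes a point from camera to tool coordinates, whose origin is the TCP and whose axes are the flange's). Camera axes: x right, y down, z forward; pixel columns grow to the right and rows downward; lengths in m; the calibration is good to about 2 mm. A picture is of the moment at which its call begins: read the wrist's pose just before it. camera_params takes no time and is no camera call.
- manip.hand_in(): hands the job in; it is judged then, once.
Trained networks look in the newest picture that a camera, given by its name, has taken for a name from the list of things; names that differ only in an ending like _2 or _b are one class to them, and where a whole thing is asked for, a point or a joint stands for the part that bears it (a point fixed in the world has none). Each returns a list of dicts, best first, with "score" (0 to 1); they miss things now and then, are a little off and sometimes report something else, mostly with a low value. They report only what shows in the picture. A call takes as long as a camera call. They do not tell look-alikes from the thing itself.
- finder.find_in(camera, thing): "position" ([x, y, z] in m, in world coordinates, good to about 4 mm: the middle of the surface that is visible of it).
The state is a dict: "clock": time; "joint_pos": joint angles; "joint_velocities": joint speeds; "tau": joint torques, N m; "position": TCP position; "ee_rot": TCP orientation; "ft_force": force on the tool from outside, world axes, zero at the start; "torque": the same for the moment, N m; "grip_width": opening from 0.0 (shut) to 1.0 (fully open); "grasp_force": force on a finger pad.
Only numpy, scipy, OpenCV 4.12 (cv2) and the standard library are available. Lean on these libraries where they do the work, as an engineer would, in place of code of your own. Each camera call takes 0.05 s, during which the arm holds its last target. There are 200 camera calls.

## Task

Mix the medium on the small press-to-run vortex mixer: take the orange dust cover off the mixer's sprung ring cup and set it down on the worktop, knob up and clear of the mixer, then stand the blue-capped bottle upright in the cup and press it down firmly, without ramming it, until the cup is fully down. The program finishes while the fingers still hold the bottle pressed fully down; do not let go. Keep the bottle upright throughout and leave the white-capped bottle and the timer near the front edge where they are.

Things in the scene. Friction and masses are not known exactly. Their poses are not given: they have to be found in the camera images.
- mixer: Fixed vortex mixer: white housing with rounded edges, 136 (x) x 120 (y) x 56 mm high, grey tapered neck and black rubber disc above it up to 85 mm. Origin on the worktop under its centre; its -x side carries the black front panel with a dial. The cup stands on its vertical axis. A fixed black keyboard lies slantwise behind the mixer and the far bottle place (beyond about x = 0.6); the worktop in front of it, between the mixer and the bottles, is free.
- mixer_cup (a joint): Downward travel of the mixer's sprung ring cup, in m: 0 = up (at rest), 0.015 = fully down at its stop. Spring: about 4 N before it starts to move, 11.5 N at the stop (500 N/m); it springs back when let go.
- cup_floor (a point): Centre of the inner floor of the black ring cup, 110 mm above the worktop when up, moving down with the cup; z axis up. The cup's rim stands 19 mm above this floor, its base is 5 mm thick; inside diameter 58 mm at the floor, widening over the top 6 mm to 64 mm at the rim; outside 66 to 72 mm.
- dust_cover: Loose orange dust cover, 50 g, lying on the cup at the start. Origin at the centre of its underside, z up along the knob: a plug 52 mm in diameter and 6 mm deep (it sits inside the cup's rim), above it a disc 78 mm in diameter and 4 mm thick, then an upright round knob 18 mm in diameter and 30 mm tall, from 10 to 40 mm above the origin. On the worktop it stands on its plug.
- media_bottle: Bottle with a blue screw cap and pink contents, standing loose on the worktop, about 0.14 kg. Origin at the centre of its underside, z up. Body a cylinder 52 mm in diameter up to about 60 mm, then a shoulder, cap 36 mm in diameter, top at 82 mm. Grasp round the body about 45 mm above its underside or by the cap.
- oil_bottle: Bystander: bottle with a white screw cap, 58 mm in diameter, 103 mm high, origin at the centre of its underside. It may stand in either of the two bottle places.
- lab_timer: Bystander: white lab timer 62 x 70 x 18 mm lying near the front edge of the worktop, origin at the centre of its underside.
There are look-alikes about, which are no part of the job. Of the things that look like the dust_cover, the larger one is meant.

How it is judged:
On the way, in this order (a step that is already met when the one before it is completed fails the run):
1. the dust cover stands on the worktop, knob up, clear of the mixer and let go (height (world z) of dust_cover below 0.006 m and angle between dust_cover's own z axis and vertical below 0.15 rad and horizontal distance between dust_cover and cup_floor above 0.09 m and contact force between dust_cover and the fingers below 0.1 N), for 0.2 s.
2. the blue-capped bottle stands in the cup and has pressed it fully down (value of joint mixer_cup above 0.012 m and horizontal distance between media_bottle and cup_floor below 0.006 m and z of media_bottle in the frame of cup_floor below 0.004 m), for 0.3 s.
At the end, for the whole second after the job is handed in: Fingers hold the bottle (over 2 N) in the cup: within 6 mm of its axis, 4 mm of its floor and 7 deg of upright, still, pressing over 7 N, cup at least 12 mm down of 15. Cover still on the worktop (underside under 6 mm up), knob up within 8 deg, over 90 mm from the cup's axis, not touched (all of step 1 and all of step 2 and angle between media_bottle's own z axis and vertical below 0.12 rad and linear speed of each of media_bottle, dust_cover below 0.02 m/s and contact force between the fingers and media_bottle above 2 N and contact force between media_bottle and mixer above 7 N); the arm keeps its last pose, push and grip.
It fails at once if the bottle is rammed into the mixer (more than 45 N between them) (contact force between media_bottle and mixer above 45 N).
It fails at once if the blue-capped bottle is tipped by more than 30 degrees (angle between media_bottle's own z axis and vertical above 0.52 rad).
It fails at once if the white-capped bottle is moved by more than 20 mm (distance of oil_bottle from where it was at the start of the episode above 0.02 m).
It fails at once if the timer is moved by more than 20 mm (distance of lab_timer from where it was at the start of the episode above 0.02 m).
It also fails if it takes over 54 s, if anything falls off the work surface, if the arm or the gripper's body presses on something with over 40 N, if the wrist force passes 120 N, or if a joint passes its speed limit or range.

## Working session

There is one attempt and no reset: what is moved stays moved. The work goes in short steps, Python scripts to look and compute and a tool call to move; the robot and the scene stay as the last step left them, time stands still between calls to the robot, and variables do not carry over. Pictures are saved under pics/ and viewed, at most 10 in all, crops included, and the job is handed in when it is done.

Besides the shell and the picture viewer there is one more tool, called as name([rows], argument=value, ...), one row to a line, values as JSON. arm_command: Moves the arm, as the interface text tells. Its arguments: {"type":"object","properties":{"plan":{"type":"array","items":{"type":"object","properties":{"dp":{"type":"array","items":{"type":"number"}},"spin":{"type":"number"}}}},"grip":{"type":"number"},"newtons":{"type":"number"}},"required":["plan"]}

```bash
mkdir -p pics; python3 - <<'E'
from workcell import manip, viewer, finder
import cv2,numpy as np
o=manip.get_obs(); print(o)
a=viewer.camera("top"); b=viewer.camera("side")
cv2.imwrite("pics/top.png",a);cv2.imwrite("pics/side.png",b)
for c in("top","side"):
    p=viewer.camera_params(c);print(c,p)
    for t in("dust_cover","media_bottle","oil_bottle","mixer","mixer_cup","lab_timer"):
        try:
            for d in finder.find_in(c,t)[:3]:print(t,np.round(d["position"],3),round(d["score"],2))
        except Exception as e:print(t,e)
print(viewer.camera_params("wrist"))
print(manip.get_obs()["clock"])
E
```

```text
{'clock': 0.0, 'joint_pos': array([-1.27063522,  0.33290786, -0.06469257,  1.46094058,  0.02160769,
        1.34988688, -0.08852132]), 'joint_velocities': array([ 6.09502586e-05, -2.75037309e-05,  1.38650124e-03, -3.88567646e-04,
        3.74736243e-04, -1.03308571e-03,  1.85481184e-05]), 'tau': array([-1.26377981e-03, -6.25431776e+01,  4.82964457e-02, -3.91617036e+01,
        1.62019447e-02,  9.59162659e-03,  3.59040473e-05]), 'position': array([0.198202  , 0.59261239, 0.40389361]), 'ee_rot': array([ 1.60683732e-01,  9.87005681e-01, -7.19171752e-04, -7.86831389e-05]), 'ft_force': array([-0.92055055, -0.6000943 , -0.17030188]), 'torque': array([-0.01776883,  0.00272121,  0.02058596]), 'grasp_force': 0.0, 'grip_width': 1.000368461482284}
top {'vertical_fov': 48.471743122833146, 'cx': 310.02005110936994, 'cy': 191.41324649053547, 'R': array([[-0.00628438, -0.99996827,  0.0048945 ],
       [-0.99544463,  0.00579015, -0.09516545],
       [ 0.09513409, -0.00547025, -0.99544944]]), 't': array([0.22666317, 0.49866895, 0.98392235])}
dust_cover [0.519 0.14  0.136] 0.98
dust_cover [0.372 0.1  
[... 477 characters left out ...]
35] 0.72
dust_cover [0.368 0.101 0.004] 0.71
dust_cover [0.582 0.354 0.063] 0.7
media_bottle [0.433 0.407 0.056] 0.61
oil_bottle [0.578 0.356 0.066] 0.92
mixer [0.504 0.178 0.06 ] 0.62
mixer_cup [0.511 0.164 0.112] 0.91
lab_timer [0.383 0.213 0.013] 0.66
{'vertical_fov': 66.30124521745232, 'cx': 319.754165378327, 'cy': 196.84363622992618, 'T_tool_cam': array([[ 2.31981615e-04, -9.64997198e-01, -2.62260088e-01,
         6.72692696e-02],
       [ 9.99999277e-01, -8.56122437e-05,  1.19956119e-03,
         9.22799092e-04],
       [-1.18002586e-03, -2.62260177e-01,  9.64996480e-01,
         3.00978767e-02],
       [ 0.00000000e+00,  0.00000000e+00,  0.00000000e+00,
         1.00000000e+00]])}
0.7
```

View pics/top.png

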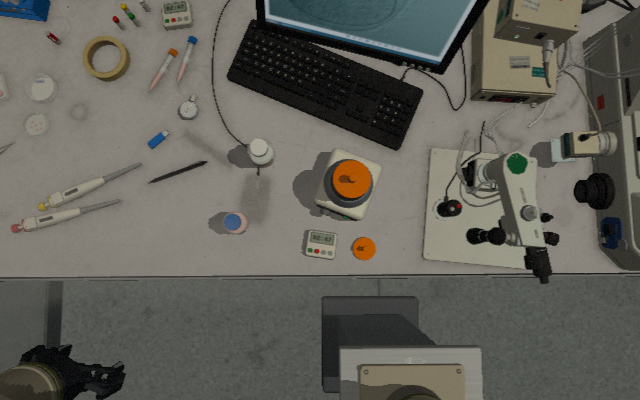

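View pics/side.png

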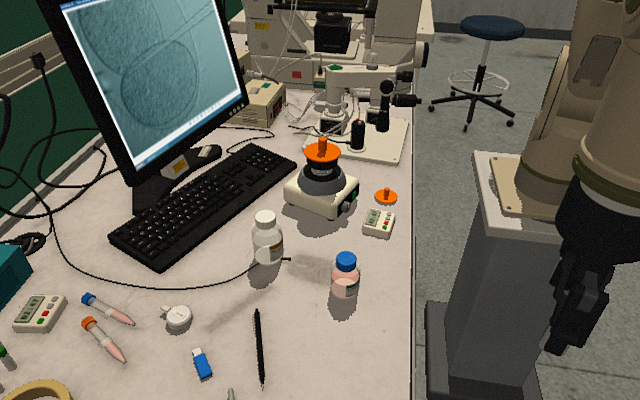

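Top view: there are two orange covers. One sits on the mixer at (351,180), and it is the larger, so it fits. The small one on the worktop near the timer, at (364,248), is the look-alike. The blue cap is at (235,222), the white-capped bottle at (260,152) and the timer at (321,244). The space between the mixer and the bottles is free. I'll measure by colour and confirm with a crop.

```bash
cat > h.py <<'E'
from workcell import manip, viewer, finder
import cv2,numpy as np
from scipy.spatial.transform import Rotation as Ro
def pose():
    o=manip.get_obs(); return o,Ro.from_quat(o["ee_rot"]).as_matrix(),np.array(o["position"])
def cam(name):
    p=viewer.camera_params(name); f=200/np.tan(np.radians(p["vertical_fov"]/2))
    if "R" in p: R=np.array(p["R"]);return f,p["cx"],p["cy"],R,np.array(p["t"])
    o,Rt,pt=pose(); T=np.array(p["T_tool_cam"]); M=Rt@T[:3,:3]; c=Rt@T[:3,3]+pt
    return f,p["cx"],p["cy"],M.T,-M.T@c
def ray(C,uv,z):
    f,cx,cy,R,t=C; c=-R.T@t; d=R.T@np.array([(uv[0]-cx)/f,(uv[1]-cy)/f,1]); return c+d*(z-c[2])/d[2]
def proj(C,X):
    f,cx,cy,R,t=C; q=R@np.array(X)+t; return np.array([f*q[0]/q[2]+cx,f*q[1]/q[2]+cy])
def blobs(im,lo,hi,amin=40):
    m=cv2.inRange(cv2.cvtColor(im,cv2.COLOR_BGR2HSV),lo,hi)
    n,l,s,c=cv2.connectedComponentsWithStats(m)
    return [(s[i],c[i],l==i) for i in range(1,n) if s[i][4]>amin]
E
python3 - <<'E'
from h import *
im=cv2.imread("pics/top.png");C=cam("top")
for nm,lo,hi,z in(("or",(5,180,120),(18,255,255),.133),("bl",(100,90,60),(125,255,255),.082)):
    for s,c,m in blobs(im,lo,hi):
        (ex,ey),ax,an=cv2.fitEllipse(cv2.convexHull(np.argwhere(m)[:,::-1].astype(np.float32)))
        print(nm,s,c.round(1),(round(ex,1),round(ey,1)),ax,ray(C,(ex,ey),z).round(4))
cv2.imwrite("pics/crop.png",cv2.resize(im[130:270,200:400],None,fx=4,fy=4,interpolation=2))
ims=cv2.imread("pics/side.png");C=cam("side")
for s,c,m in blobs(ims,(5,180,120),(18,255,255)):print("side or",s,c.round(1),ray(C,c,.133).round(4))
for s,c,m in blobs(ims,(100,150,60),(125,255,255)):
    print("side bl",s,c.round(1),ray(C,c,.073).round(4))
E
```

```text
or [ 333  160   38   38 1034] [351.8 178.6] (351.3, 178.7) (37.15980911254883, 37.79758071899414) [0.5149 0.1405 0.133 ]
or [353 238  22  22 372] [364.  248.4] (363.8, 248.3) (22.007171630859375, 22.338533401489258) [0.3748 0.1177 0.133 ]
bl [  0   0  50  21 788] [27.1  9.3] (24.9, 7.7) (25.878589630126953, 59.264976501464844) [0.9068 0.8527 0.082 ]
bl [306  29  52  15 109] [331.6  36. ] (331.3, 36.1) (5.665050983428955, 53.90608596801758) [0.8387 0.1748 0.082 ]
bl [188  36   9   8  44] [192.3  39.2] (192.2, 39.5) (6.2656145095825195, 8.98397445678711) [0.8322 0.4814 0.082 ]
bl [360  42  80  22 175] [400.7  53.3] (398.9, 52.7) (4.4231858253479, 89.58658599853516) [0.8002 0.0264 0.082 ]
bl [148 133  17  15 132] [155.9 140.1] (155.9, 140.1) (8.726932525634766, 20.174211502075195) [0.6073 0.5552 0.082 ]
bl [225 214  16  16 192] [232.1 221.5] (232.1, 221.5) (15.042448043823242, 15.656495094299316) [0.4314 0.3894 0.082 ]
side or [304 136  37  26 554] [321.7 151.2] [0.5142 0.1439 0.133 ]
side or [375 188  22  15 234] [385.6 195.6] [0.3754 0.2727 0.133 ]
side or [ 82 317  13  12  71] [ 86.6 321. ] [0.7483 0.6172 0.133 ]
side bl [60  0 32 10 80] [72.3  3.4] [ 1.8722 -1.0089  0.073 ]
side bl [206 100  27  21  65] [219.1 110.1] [ 0.8368 -0.1073  0.073 ]
side bl [168 121  38  26 109] [185.7 133.4] [0.8738 0.0295 0.073 ]
side bl [336 252  20  20 327] [345.7 261.2] [0.4309 0.3906 0.073 ]
side bl [ 82 293  12  12  71] [ 86.  297.9] [0.818  0.5411 0.073 ]
side bl [194 354  18  25 280] [202.3 365.9] [0.5979 0.6184 0.073 ]
```

View pics/crop.png

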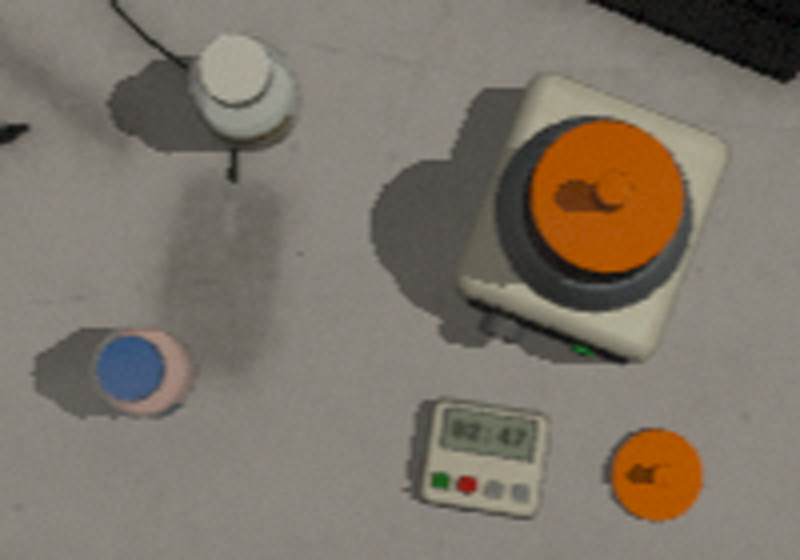

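Confirmed: the crop shows the large orange cover on the mixer's cup with its knob at crop pixel (615,188), and a clearly smaller cover beside the timer. Target cover is at about (0.515, 0.141) and the blue bottle at about (0.431, 0.390). I'm moving above the cover.

arm_command([
  {"dp":[-37,-27.3,0]},
  {"dp":[-37,-27.3,0]},
  {"dp":[-37,-27.3,0]},
  {"dp":[-37,-27.3,0]},
  {"dp":[-37,-27.3,0]},
], grip=-1, newtons=40)

```text
invalid input at $.plan[0]: expected keys dp, spin
```

arm_command([
  {"dp":[-37,-27.3,0]},
  {"dp":[-37,-27.3,0]},
  {"dp":[-37,-27.3,0]},
  {"dp":[-37,-27.3,0]},
])

```text
invalid input at $.plan[0]: expected keys dp, spin
```

arm_command([
  {"dp":[-37,-27.3,0],"spin":0},
  {"dp":[-37,-27.3,0],"spin":0},
  {"dp":[-37,-27.3,0],"spin":0},
  {"dp":[-37,-27.3,0],"spin":0},
  {"dp":[-37,-27.3,0],"spin":0},
], grip=-1, newtons=40)

```text
clock: 1.2
position: [0.3312, 0.4029, 0.4049]
ee_rot: [0.161, 0.987, 0.0, 0.0]
ft_force: [0.5, -0.3, 0.9]
grip_width: 0.998
grasp_force: 0.0
```

arm_command([
  {"dp":[-37,-27.3,0],"spin":0},
  {"dp":[-37,-27.3,0],"spin":0},
  {"dp":[-37,-27.3,0],"spin":0},
  {"dp":[-37,-27.3,0],"spin":0},
])

```text
clock: 1.6
position: [0.4369, 0.2523, 0.4051]
ee_rot: [0.161, 0.987, 0.0, 0.0]
ft_force: [0.2, 0.1, -0.1]
grip_width: 0.998
grasp_force: 0.0
```

arm_command([
  {"dp":[-36,-27,0],"spin":0},
  {"dp":[-36,-27,10],"spin":0},
  {"dp":[-37,-27,10],"spin":0},
  {"dp":[0,0,10],"spin":0},
  {"dp":[0,0,0],"spin":0},
])

```text
clock: 2.1
position: [0.5138, 0.1417, 0.3735]
ee_rot: [0.162, 0.987, -0.001, -0.001]
ft_force: [-0.1, 0.8, -0.3]
grip_width: 1.002
grasp_force: 0.0
```

```bash
python3 - <<'E'
from h import *
o,R,p=pose(); C=cam("wrist"); im=viewer.camera("wrist"); cv2.imwrite("pics/w1.png",im)
print(p, proj(C,[.515,.1405,.163]))
for s,c,m in blobs(im,(5,180,60),(20,255,255),200): print(s,c,ray(C,c,.133))
E
```

```text
[0.51380384 0.14173092 0.3734576 ] [317.15108087 227.78758503]
[ 213   31   50   54 2149] [237.46254072  57.54304328] [0.40077095 0.12563368 0.133     ]
[ 266  160  106  102 8504] [318.31361712 210.48483067] [0.51345085 0.14164288 0.133     ]
```

View pics/w1.png

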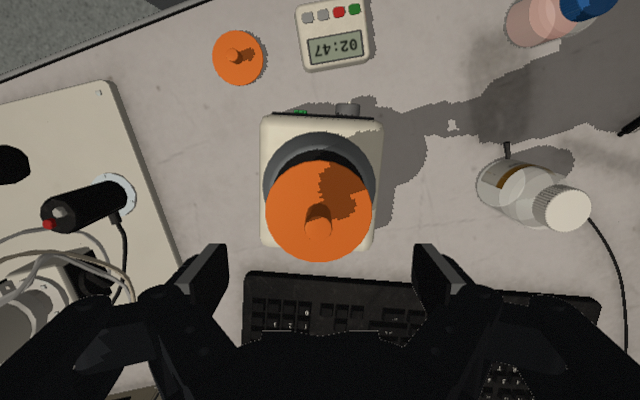

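The wrist view shows the cover's disc centred at (319,211) with its knob near (317,218). It is between the fingers and within about 1 mm of the tool axis. I'm descending and gripping the knob.

arm_command([
  {"dp":[0,0,25],"spin":0},
  {"dp":[0,0,20],"spin":0},
  {"dp":[0,0,16],"spin":0},
  {"dp":[0,0,0],"spin":0},
])

```text
clock: 2.55
position: [0.5127, 0.1441, 0.3124]
ee_rot: [0.159, 0.987, -0.0, -0.001]
ft_force: [-0.9, -0.6, -0.9]
grip_width: 0.997
grasp_force: 0.0
```

arm_command([
  {"dp":[0,0,0],"spin":0},
  {"dp":[0,0,0],"spin":0},
  {"dp":[0,0,0],"spin":0},
  {"dp":[0,0,0],"spin":0},
  {"dp":[0,0,0],"spin":0},
], grip=1, newtons=40)

```text
clock: 3.05
position: [0.5139, 0.1428, 0.3141]
ee_rot: [0.161, 0.987, 0.0, 0.0]
ft_force: [-0.5, -0.5, 2.9]
grip_width: 0.194
grasp_force: 38.9
```

arm_command([
  {"dp":[0,0,0],"spin":0},
  {"dp":[0,0,0],"spin":0},
  {"dp":[0,0,0],"spin":0},
])

```text
clock: 3.35
position: [0.5139, 0.1427, 0.3139]
ee_rot: [0.161, 0.987, 0.0, 0.0]
ft_force: [0.4, 0.2, 3.0]
grip_width: 0.191
grasp_force: 38.9
```

arm_command([
  {"dp":[0,0,-15],"spin":0},
  {"dp":[0,0,-20],"spin":0},
  {"dp":[0,0,-15],"spin":0},
  {"dp":[0,0,0],"spin":0},
])

```text
clock: 3.75
position: [0.5142, 0.1427, 0.3653]
ee_rot: [0.161, 0.987, 0.001, 0.001]
ft_force: [0.1, -1.0, 0.4]
grip_width: 0.198
grasp_force: 39.0
```

arm_command([
  {"dp":[22,28,0],"spin":0},
  {"dp":[22,28,0],"spin":0},
  {"dp":[22,28,0],"spin":0},
  {"dp":[18,27,0],"spin":0},
  {"dp":[0,0,0],"spin":0},
])

```text
clock: 4.25
position: [0.467, 0.2793, 0.3622]
ee_rot: [0.157, 0.988, 0.0, -0.001]
ft_force: [1.3, 0.8, -0.4]
grip_width: 0.194
grasp_force: 39.1
```

```bash
python3 - <<'E'
from h import *
o,R,p=pose(); im=viewer.camera("side"); C=cam("side")
for s,c,m in blobs(im,(5,180,100),(20,255,255),100): print(s,c)
cv2.imwrite("pics/s2.png",cv2.resize(im[100:320,220:460],None,fx=2.5,fy=2.5))
print(p,proj(C,[p[0],p[1],p[2]-.18]))
E
```

```text
[314 160  44  25 706] [335.01699717 173.55665722]
[375 188  22  15 248] [385.6733871  195.61693548]
[0.46696393 0.27925026 0.3621775 ] [336.11758862 169.87224847]
```

View pics/s2.png

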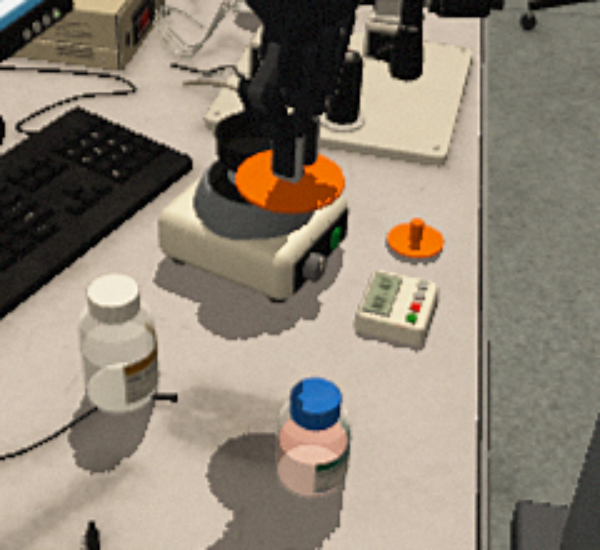

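The side view shows the cover held level by its knob at crop pixel (290,180), with the small look-alike, the timer and both bottles undisturbed. I'm lowering it to the worktop.

arm_command([
  {"dp":[0,0,30],"spin":0},
  {"dp":[0,0,40],"spin":0},
  {"dp":[0,0,40],"spin":0},
  {"dp":[0,0,30],"spin":0},
  {"dp":[0,0,20],"spin":0},
])

```text
clock: 4.8
position: [0.4689, 0.2727, 0.2006]
ee_rot: [0.161, 0.987, -0.002, -0.001]
ft_force: [-0.3, -0.2, 0.4]
grip_width: 0.195
grasp_force: 39.1
```

arm_command([
  {"dp":[0,0,5],"spin":0},
  {"dp":[0,0,4],"spin":0},
  {"dp":[0,0,0],"spin":0},
])

```text
clock: 5.1
position: [0.4697, 0.2743, 0.1951]
ee_rot: [0.161, 0.987, 0.0, 0.0]
ft_force: [-0.6, -0.1, -0.4]
grip_width: 0.188
grasp_force: 39.1
```

arm_command([
  {"dp":[0,0,2],"spin":0},
  {"dp":[0,0,1.5],"spin":0},
  {"dp":[0,0,0],"spin":0},
])

```text
clock: 5.4
position: [0.4694, 0.2747, 0.1916]
ee_rot: [0.161, 0.987, 0.0, 0.0]
ft_force: [0.2, 1.0, 0.6]
grip_width: 0.194
grasp_force: 39.1
```

arm_command([
  {"dp":[0,0,1],"spin":0},
  {"dp":[0,0,0],"spin":0},
])

```text
clock: 5.6
position: [0.4695, 0.2747, 0.1913]
ee_rot: [0.161, 0.987, 0.0, 0.0]
ft_force: [-3.8, -3.1, 9.6]
grip_width: 0.19
grasp_force: 40.3
```

Contact with the worktop. I'm opening the gripper and rising.

arm_command([
  {"dp":[0,0,-0.5],"spin":0},
  {"dp":[0,0,0],"spin":0},
  {"dp":[0,0,0],"spin":0},
  {"dp":[0,0,0],"spin":0},
  {"dp":[0,0,0],"spin":0},
], grip=-1)

```text
clock: 6.1
position: [0.4693, 0.2746, 0.1906]
ee_rot: [0.161, 0.987, 0.0, -0.0]
ft_force: [-0.1, 0.2, -0.4]
grip_width: 0.997
grasp_force: 0.0
```

arm_command([
  {"dp":[0,0,-20],"spin":0},
  {"dp":[0,0,-40],"spin":0},
  {"dp":[0,0,-40],"spin":0},
  {"dp":[0,0,-40],"spin":0},
  {"dp":[0,0,-30],"spin":0},
])

```text
clock: 6.6
position: [0.4695, 0.2745, 0.3634]
ee_rot: [0.161, 0.987, 0.001, 0.001]
ft_force: [0.5, -0.3, -0.6]
grip_width: 1.003
grasp_force: 0.0
```

arm_command([
  {"dp":[0,0,0],"spin":0},
  {"dp":[0,0,0],"spin":0},
])

```text
clock: 6.8
position: [0.4693, 0.2746, 0.361]
ee_rot: [0.161, 0.987, 0.0, 0.0]
ft_force: [-0.9, 0.4, 0.5]
grip_width: 1.002
grasp_force: 0.0
```

```bash
python3 - <<'E'
from h import *
o,R,p=pose(); C=cam("wrist"); im=viewer.camera("wrist"); t=viewer.camera("top"); Ct=cam("top")
cv2.imwrite("pics/top3.png",t)
print(p,o["clock"])
for s,c,m in blobs(im,(5,180,60),(20,255,255),200): print("w or",s,c.round(1),ray(C,c,.008).round(4))
for s,c,m in blobs(im,(100,120,50),(125,255,255),200): print("w bl",s,c.round(1),ray(C,c,.082).round(4))
for s,c,m in blobs(t,(5,180,60),(18,255,255)): print("t or",s,c.round(1),ray(Ct,c,.008).round(4))
h=np.hstack([cv2.resize(im,(400,250)),cv2.resize(t[120:270,210:450],(400,250))]); cv2.imwrite("pics/c3.png",np.vstack([h,cv2.resize(t[130:230,300:400],(300,300)).repeat(1,1) if 0 else np.zeros((1,800,3),np.uint8)]))
E
```

```text
[0.46932781 0.27462445 0.36096569] 6.8
w or [ 108  117   50   50 1910] [132.3 141.8] [0.3712 0.1036 0.008 ]
w or [ 285  145   71   70 3919] [319.8 179.5] [0.4711 0.2758 0.008 ]
w bl [ 416   84   50   45 1731] [441. 106.] [0.4307 0.3888 0.082 ]
w bl [602 204  38  35 648] [620.5 220.8] [0.573  0.5151 0.082 ]
t or [169  48   8   9  43] [172.8  52. ] [0.8351 0.5466 0.008 ]
t or [362 237  13  18 111] [369.4 244.2] [0.38   0.0892 0.008 ]
```

View pics/c3.png

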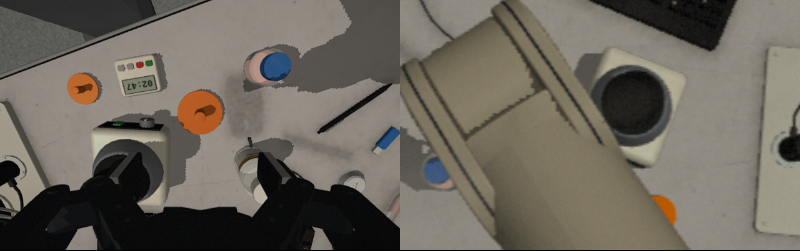

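The cover stands knob up at about (0.471, 0.276), left panel (200,112), and the cup is open and empty, right panel (637,103). The blue bottle measures (0.431, 0.389) consistently. I'm going to it.

arm_command([
  {"dp":[24,32,0],"spin":0},
  {"dp":[25,32,0],"spin":0},
  {"dp":[24,32.5,0],"spin":0},
  {"dp":[0,0,30],"spin":0},
  {"dp":[0,0,30],"spin":0},
])

```text
clock: 7.4
position: [0.4297, 0.3906, 0.2988]
ee_rot: [0.159, 0.987, -0.0, -0.0]
ft_force: [0.4, -0.5, -0.1]
grip_width: 0.997
grasp_force: 0.0
```

arm_command([
  {"dp":[0,0,0],"spin":0},
  {"dp":[0,0,0],"spin":0},
])

```text
clock: 7.6
position: [0.4307, 0.389, 0.3002]
ee_rot: [0.161, 0.987, -0.001, -0.001]
ft_force: [0.2, 0.1, 0.1]
grip_width: 0.999
grasp_force: 0.0
```

```bash
python3 - <<'E'
from h import *
o,R,p=pose(); C=cam("wrist"); im=viewer.camera("wrist")
print(p)
for s,c,m in blobs(im,(100,120,50),(125,255,255),500): print("w bl",s,c.round(1),ray(C,c,.082).round(4), (R.T@(ray(C,c,.082)-p)*1000).round(1))
t=cv2.imread("pics/top3.png"); Ct=cam("top"); cr=t[150:220,315:390]; g=cv2.cvtColor(cr,6)
m=(g<45).astype(np.uint8); n,l,s,c=cv2.connectedComponentsWithStats(m); i=1+np.argmax(s[1:,4])
print(s[i],c[i]); e=cv2.fitEllipse(cv2.convexHull(np.argwhere(l==i)[:,::-1].astype(np.float32)));print(e)
uv=(e[0][0]+315,e[0][1]+150); print(uv,ray(Ct,uv,.129),ray(Ct,uv,.11))
for r in(.033,.036,.032):print(r,np.linalg.norm(proj(Ct,[.515,.14+2*r,.129])-proj(Ct,[.515,.14,.129])))
cv2.imwrite("pics/cup.png",cv2.resize(cr,None,fx=8,fy=8))
E
```

```text
[0.43072877 0.38897572 0.30019516]
w bl [ 296  195   52   51 2034] [321.5 220.6] [0.431  0.3908 0.082 ] [1.000e-01 2.300e+00 2.182e+02]
[  16   12   37   39 1153] [34.23417173 30.97918474]
((34.33266830444336, 30.989274978637695), (37.4300422668457, 38.94217300415039), 37.13862991333008)
(349.33266830444336, 180.9892749786377) [0.51074816 0.14415825 0.129     ] [0.51300519 0.14235754 0.11      ]
0.033 32.44143883710485
0.036 35.39194641180928
0.032 31.457983955187007
```

View pics/cup.png

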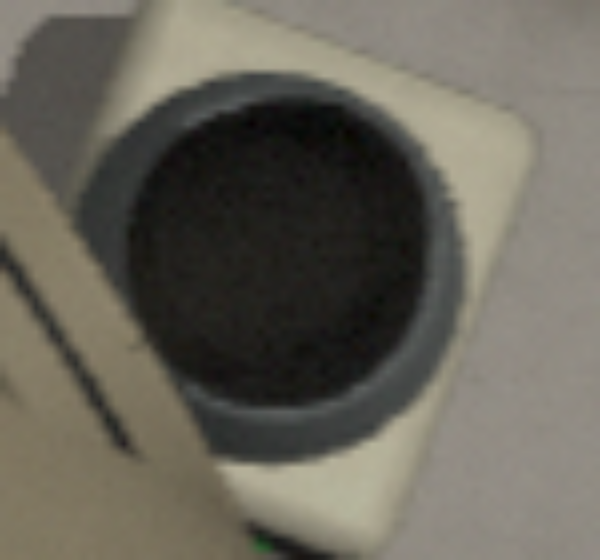

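The cup's black rim is clear in the crop. Its upper and right edges put the centre at about (0.5134, 0.142), which agrees with the knob position. The bottle is centred between the fingers, so I'm descending to grasp the body.

arm_command([
  {"dp":[0,1.2,30],"spin":0},
  {"dp":[0,0,30],"spin":0},
  {"dp":[0,0,28],"spin":0},
  {"dp":[0,0,17],"spin":0},
  {"dp":[0,0,0],"spin":0},
])

```text
clock: 8.15
position: [0.431, 0.3901, 0.1949]
ee_rot: [0.161, 0.987, -0.001, -0.001]
ft_force: [0.7, 0.6, 0.4]
grip_width: 1.001
grasp_force: 0.0
```

arm_command([
  {"dp":[0,0,0],"spin":0},
  {"dp":[0,0,0],"spin":0},
  {"dp":[0,0,0],"spin":0},
  {"dp":[0,0,0],"spin":0},
  {"dp":[0,0,0],"spin":0},
], grip=1, newtons=60)

```text
clock: 8.65
position: [0.4317, 0.3909, 0.1979]
ee_rot: [0.161, 0.987, 0.001, 0.001]
ft_force: [-1.7, -2.1, 8.1]
grip_width: 0.589
grasp_force: 61.7
```

arm_command([
  {"dp":[0,0,0],"spin":0},
  {"dp":[0,0,0],"spin":0},
  {"dp":[0,0,0],"spin":0},
])

```text
clock: 8.95
position: [0.4317, 0.3909, 0.1979]
ee_rot: [0.161, 0.987, 0.001, 0.001]
ft_force: [-1.6, -2.4, 9.1]
grip_width: 0.587
grasp_force: 61.7
```

arm_command([
  {"dp":[0,0,-20],"spin":0},
  {"dp":[0,0,-40],"spin":0},
  {"dp":[0,0,-45],"spin":0},
  {"dp":[0,0,-40],"spin":0},
  {"dp":[0,0,-25],"spin":0},
])

```text
clock: 9.45
position: [0.4314, 0.3904, 0.3704]
ee_rot: [0.161, 0.987, 0.002, 0.001]
ft_force: [0.6, 0.3, -2.0]
grip_width: 0.586
grasp_force: 62.8
```

arm_command([
  {"dp":[0,0,0],"spin":0},
  {"dp":[0,0,0],"spin":0},
])

```text
clock: 9.65
position: [0.431, 0.3903, 0.3664]
ee_rot: [0.161, 0.987, 0.001, 0.0]
ft_force: [-0.3, 0.1, -1.4]
grip_width: 0.589
grasp_force: 62.7
```

```bash
python3 - <<'E'
from h import *
o,R,p=pose(); print(p,o["ft_force"],o["grip_width"],R.round(4))
ims=viewer.camera("side"); imt=viewer.camera("top"); 
cv2.imwrite("pics/s4.png",ims); cv2.imwrite("pics/t4.png",imt)
Cs,Ct=cam("side"),cam("top")
from scipy.optimize import minimize
gs=cv2.GaussianBlur(cv2.cvtColor(ims,6),(0,0),.8).astype(float);gt=cv2.GaussianBlur(cv2.cvtColor(imt,6),(0,0),.8).astype(float)
a=np.linspace(0,2*np.pi,120,endpoint=False)
def bil(g,uv): return cv2.remap(g.astype(np.float32),uv[:,0].astype(np.float32)[None],uv[:,1].astype(np.float32)[None],1)[0]
def ring(C,g,x,y,r):
    return bil(g,np.array([proj(C,[x+r*np.cos(k),y+r*np.sin(k),.129]) for k in a]))
for nm,C,g in(("top",Ct,gt),("side",Cs,gs)):
    best=[]
    for x in np.arange(.505,.5225,.001):
        for y in np.arange(.133,.151,.001):
            d=ring(C,g,x,y,.038)-ring(C,g,x,y,.034)
            best.append((np.clip(d,0,25).mean(),round(x,4),round(y,4)))
    best.sort(reverse=True);print(nm,best[:4])
w=viewer.camera("wrist"); c3=cam("wrist")
for s,c,m in blobs(w,(100,120,50),(125,255,255),500): print("cap",s,c.round(1),(R.T@(ray(c3,c,p[2]-.198+.082)-p)*1000).round(1))
cv2.imwrite("pics/v4.png",np.vstack([cv2.resize(ims[110:330,230:450],(400,400)),]) if 0 else np.hstack([cv2.resize(ims[120:320,230:430],(400,400)),cv2.resize(w,(400,250),interpolation=3)[:250].copy() if 0 else cv2.copyMakeBorder(cv2.resize(w,(400,250)),0,150,0,0,0)]))
E
```

```text
[0.43103242 0.3903341  0.36643363] [-0.2895156   0.06853856 -1.36674859] 0.589394861871918 [[-9.484e-01  3.172e-01  9.000e-04]
 [ 3.172e-01  9.484e-01  1.300e-03]
 [-5.000e-04  1.500e-03 -1.000e+00]]
top [(np.float32(15.411914), np.float64(0.509), np.float64(0.146)), (np.float32(15.072282), np.float64(0.509), np.float64(0.145)), (np.float32(15.022021), np.float64(0.51), np.float64(0.145)), (np.float32(15.006942), np.float64(0.509), np.float64(0.147))]
side [(np.float32(15.574698), np.float64(0.511), np.float64(0.149)), (np.float32(15.356812), np.float64(0.511), np.float64(0.148)), (np.float32(15.316691), np.float64(0.511), np.float64(0.15)), (np.float32(15.312069), np.float64(0.512), np.float64(0.149))]
cap [ 270  257  104   79 6403] [320.8 299.2] [ 11.6   0.8 116. ]
cap [506 263  33  32 521] [521.9 278.3] [ 19.   62.3 116.1]
```

View pics/v4.png

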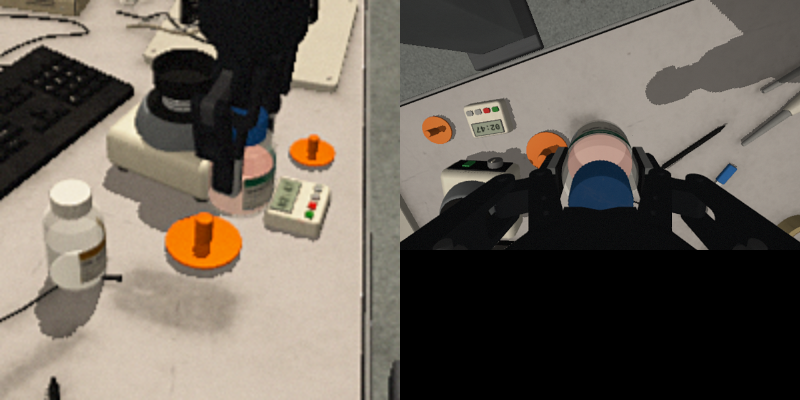

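The side view shows the bottle held upright at crop (245,165), the cover standing at (203,240) and the cup empty at (187,70). The oil bottle and timer haven't moved. I'll refine the cup centre from the unoccluded far arcs of the rim.

```bash
python3 - <<'E'
from h import *
ims=cv2.imread("pics/s4.png")
def bil(g,uv): return cv2.remap(g.astype(np.float32),uv[:,0].astype(np.float32)[None],uv[:,1].astype(np.float32)[None],1)[0]
for nm,f in(("top","t4"),("top","top3"),("side","s4"),):
    C=cam(nm); im=cv2.imread(f"pics/{f}.png"); g=cv2.GaussianBlur(cv2.cvtColor(im,6),(0,0),.6)
    c=-C[3].T@C[4]; th=np.arctan2(.142-c[1],.5135-c[0]); a=th+np.radians(np.arange(-80,81,4))
    S=lambda x,y,r:bil(g,np.array([proj(C,[x+r*np.cos(k),y+r*np.sin(k),.129]) for k in a]))
    b=sorted([(float(np.clip(S(x,y,.0385)-S(x,y,.0335),0,30).mean()),round(x,4),round(y,4)) for x in np.arange(.504,.5235,.001) for y in np.arange(.132,.152,.001)],reverse=True)
    print(f,c.round(2),b[:3])
E
```

```text
t4 [0.4  0.23 1.03] [(30.0, np.float64(0.515), np.float64(0.142)), (30.0, np.float64(0.515), np.float64(0.141)), (30.0, np.float64(0.515), np.float64(0.14))]
top3 [0.4  0.23 1.03] [(30.0, np.float64(0.516), np.float64(0.14)), (30.0, np.float64(0.515), np.float64(0.142)), (30.0, np.float64(0.515), np.float64(0.141))]
s4 [0.39 0.92 0.62] [(27.765459060668945, np.float64(0.516), np.float64(0.143)), (27.72158432006836, np.float64(0.516), np.float64(0.142)), (27.580841064453125, np.float64(0.516), np.float64(0.144))]
```

arm_command([
  {"dp":[-15,-20,0],"spin":0},
  {"dp":[-25,-33,0],"spin":0},
  {"dp":[-30,-40,0],"spin":0},
  {"dp":[-30,-40,0],"spin":0},
  {"dp":[-28,-36,0],"spin":0},
])

```text
clock: 10.3
position: [0.499, 0.187, 0.3648]
ee_rot: [0.161, 0.987, -0.001, -0.001]
ft_force: [1.0, -0.1, -1.2]
grip_width: 0.585
grasp_force: 62.7
```

arm_command([
  {"dp":[-20,-26,0],"spin":0},
  {"dp":[-10,-14,0],"spin":0},
  {"dp":[0,0,0],"spin":0},
  {"dp":[0,0,0],"spin":0},
])

```text
clock: 10.7
position: [0.5144, 0.1425, 0.3649]
ee_rot: [0.161, 0.987, -0.0, -0.001]
ft_force: [-0.3, 1.3, -0.6]
grip_width: 0.588
grasp_force: 62.7
```

```bash
python3 - <<'E'
from h import *
o,R,p=pose(); print(p,o["ft_force"],(R.T@(np.array([.5145,.142,p[2]])-p)*1000).round(1))
w=viewer.camera("wrist"); C=cam("wrist")
s=viewer.camera("side")
v=w.copy()
for z,r,col in((.129,.036,(0,255,0)),(.129,.032,(0,255,255))):
    for k in np.linspace(0,6.28,90):
        u=proj(C,[.5145+r*np.cos(k),.142+r*np.sin(k),z]); cv2.circle(v,tuple(int(q) for q in u),0,col,-1)
cv2.imwrite("pics/v5.png",np.hstack([cv2.resize(v[60:310,170:470],(480,400)),cv2.resize(s[100:225,250:350],(320,400))]))
E
```

```text
[0.5143772  0.14247866 0.36492273] [-0.31604875  1.25817588 -0.64257152] [-0.3 -0.4 -0. ]
```

View pics/v5.png

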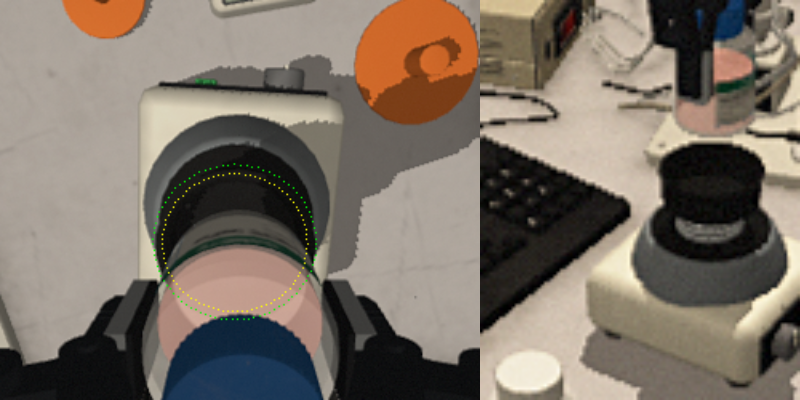

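The bottle sits over the cup: bottle centre column about 240 against the cup's about 236 in the left panel, and 714 against 712 in the right. That is about 1 mm of offset. I'm lowering to the rim, then slowly into the cup.

arm_command([
  {"dp":[0,-0.5,12],"spin":0},
  {"dp":[0,0,14],"spin":0},
  {"dp":[0,0,9],"spin":0},
  {"dp":[0,0,0],"spin":0},
])

```text
clock: 11.2
position: [0.5138, 0.1417, 0.3285]
ee_rot: [0.161, 0.987, -0.001, -0.001]
ft_force: [0.3, -0.2, -1.3]
grip_width: 0.583
grasp_force: 62.7
```

arm_command([
  {"dp":[0,0,3],"spin":0},
  {"dp":[0,0,3],"spin":0},
  {"dp":[0,0,3],"spin":0},
  {"dp":[0,0,0],"spin":0},
])

```text
clock: 11.6
position: [0.5144, 0.1416, 0.3214]
ee_rot: [0.161, 0.987, -0.0, -0.0]
ft_force: [0.2, -0.1, -0.4]
grip_width: 0.583
grasp_force: 62.7
```

arm_command([
  {"dp":[0,0,3],"spin":0},
  {"dp":[0,0,3],"spin":0},
  {"dp":[0,0,3],"spin":0},
  {"dp":[0,0,0],"spin":0},
])

```text
clock: 12.0
position: [0.5143, 0.1416, 0.3122]
ee_rot: [0.161, 0.987, -0.0, -0.0]
ft_force: [0.3, 0.8, -1.0]
grip_width: 0.586
grasp_force: 62.7
```

arm_command([
  {"dp":[0,0,2],"spin":0},
  {"dp":[0,0,2],"spin":0},
  {"dp":[0,0,2],"spin":0},
  {"dp":[0,0,0],"spin":0},
], newtons=80)

```text
clock: 12.4
position: [0.5146, 0.1416, 0.3067]
ee_rot: [0.161, 0.987, 0.0, 0.0]
ft_force: [-1.5, -0.4, 2.6]
grip_width: 0.585
grasp_force: 84.3
```

arm_command([
  {"dp":[0,0,2],"spin":0},
  {"dp":[0,0,2],"spin":0},
  {"dp":[0,0,2],"spin":0},
  {"dp":[0,0,2],"spin":0},
  {"dp":[0,0,0],"spin":0},
])

```text
clock: 12.9
position: [0.5146, 0.1416, 0.2988]
ee_rot: [0.161, 0.987, 0.0, 0.0]
ft_force: [-1.0, -0.3, 6.7]
grip_width: 0.584
grasp_force: 84.7
```

arm_command([
  {"dp":[0,0,1.5],"spin":0},
  {"dp":[0,0,1.5],"spin":0},
  {"dp":[0,0,1.5],"spin":0},
  {"dp":[0,0,0],"spin":0},
])

```text
clock: 13.3
position: [0.5146, 0.1416, 0.2945]
ee_rot: [0.161, 0.987, 0.0, 0.0]
ft_force: [-2.9, -1.6, 8.6]
grip_width: 0.581
grasp_force: 84.9
```

arm_command([
  {"dp":[0,0,1],"spin":0},
  {"dp":[0,0,1],"spin":0},
  {"dp":[0,0,0],"spin":0},
])

```text
clock: 13.6
position: [0.5146, 0.1416, 0.293]
ee_rot: [0.161, 0.987, 0.0, 0.0]
ft_force: [-4.1, -1.3, 12.6]
grip_width: 0.58
grasp_force: 85.6
```

arm_command([
  {"dp":[0,0,1],"spin":0},
  {"dp":[0,0,0],"spin":0},
])

```text
clock: 13.8
position: [0.5147, 0.1415, 0.293]
ee_rot: [0.161, 0.987, 0.001, 0.0]
ft_force: [-8.7, -3.1, 21.6]
grip_width: 0.583
grasp_force: 86.7
```

The cup is at its stop: the TCP stays at 0.293 while the force rises. I'm easing off slightly, settling and checking.

arm_command([
  {"dp":[0,0,-0.5],"spin":0},
  {"dp":[0,0,0],"spin":0},
  {"dp":[0,0,0],"spin":0},
  {"dp":[0,0,0],"spin":0},
  {"dp":[0,0,0],"spin":0},
])

```text
clock: 14.3
position: [0.5147, 0.1416, 0.293]
ee_rot: [0.161, 0.987, 0.0, 0.0]
ft_force: [-6.6, -2.5, 16.5]
grip_width: 0.582
grasp_force: 85.8
```

```bash
python3 - <<'E'
from h import *
o,R,p=pose(); print(p,o["ft_force"],o["grasp_force"])
w=viewer.camera("wrist"); s=viewer.camera("side")
cv2.imwrite("pics/v6.png",np.hstack([cv2.resize(w[60:310,170:470],(480,400)),cv2.resize(s[110:235,255:355],(320,400))]))
E
```

```text
[0.51468441 0.14157673 0.29299531] [-6.62139317 -2.53999481 16.51185821] 85.83670410560444
```

View pics/v6.png

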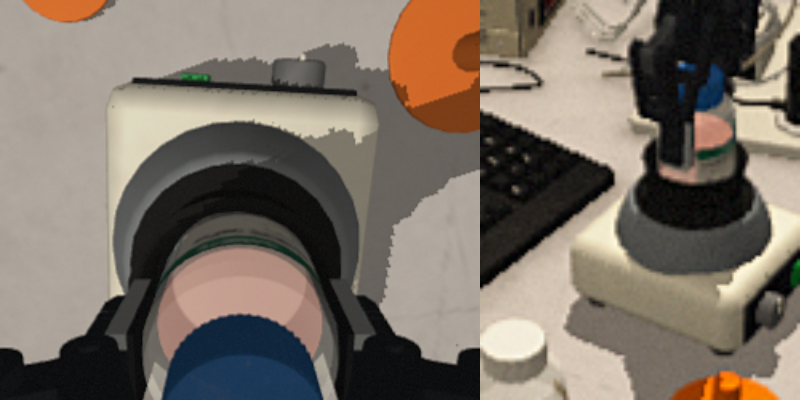

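The bottle stands upright in the fully lowered cup at right panel (700,140), still held, and the cover stands untouched on the worktop. I'm handing in.

```bash
python3 -c "
from workcell import manip
print(manip.hand_in())"
```

```text
the job is handed in; nothing more can be done
None
```

The job is handed in (the hand-in returned no verdict): the dust cover stands knob up on the worktop clear of the mixer, and the fingers hold the blue-capped bottle upright in the cup, pressed to its stop with about 18 N.

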